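# Find the lead post cap and hold it over the bare battery post

### The arm

A 7-joint arm with a two-finger parallel gripper is mounted at the origin on the work surface. World frame = base frame: x ahead of the robot, y to its left, z up, the work surface at z = 0. Lengths are in m, angles in rad, forces in N, time in s.
With the tool pointing down it reaches from about 0.4 to 0.85 m from the base axis. Payload 4.5 kg.
Tool frame: the origin (TCP) lies between the finger pads; the fingertips stand 19 mm ahead of it and the grasp point (between the pads) is the TCP (r.tips_ahead is the distance from the TCP to the fingertips, in m); z points along the fingers, y is the line along which they close (so a half turn about z gives the same grasp; the last joint's range is limited). The gripper opens to 88 mm and grips with 3 to 60 N. Pads are 18 mm wide; open, the fingers measure 123 mm over their backs; the gripper's body (75 mm by 187 mm) begins 45 mm behind the grasp point.
Start: joints at [1.18, 0.689, -0.195, 1.565, 0.157, 0.902, -0.215], TCP at [0.258, -0.569, 0.258] pointing down, gripper open.
Joint ranges: [-3.01, 3.01], [-0.46, 2.08], [-1.47, 1.51], [0.13, 2.56], [-1, 4.14], [0.04, 2.09], [-2.66, 2.66]. Speed limits (rad/s): [2.57, 2.57, 3.14, 3.14, 3.14, 3.14, 3.14].

### API

Orientations are given as a unit quaternion [x, y, z, w].
In Python, from plant import r, cams, models gives the robot as it stands. The module is installed in compiled form; this text tells all that it offers.
- The arm moves only by the tool jog_arm, never from a script. Its arguments are lists of equal length, an entry for each row: "turn": the turn, a rotation vector about the tool's x, y, z in rad, a list of three; "translation": the shift along the tool's x, y, z in m, a list of three; "grip": the closure, from 0 (fully open) to 1 (shut). In form: {"turn": [[ax, ay, az], ...], "translation": [[tx, ty, tz], ...], "grip": [grip, ...]}. A call has 1 to 20 rows; each row is the pose to reach, as a shift and turn from the pose commanded when the call began, along the tool's axes at that moment; what a row does not reach only later rows make up. A row lasts 1/8 s, in which the tool goes at most 62.5 mm and 10.7 degrees, less where a joint would pass 70% of its speed; a pose out of reach is approached as far as the arm can. A call with a gripper value outside its range is refused whole. The fingers move at their own pace and stop on an object; "force" is the grip in N (left out, the last holds). Time passes only in rows, so rows that repeat a pose let the fingers close. It gives the time, the measured TCP pose, the force, the opening and the grip force at its end, in the units of the state.
- r.get_state(): the state, without advancing time (a new reading comes with each control period).
- cams.snapshot(name): name is "side" or "top" or "wrist"; returns the picture (384x512x3 uint8, red, green, blue); there is no depth.
- cams.camera_params(name): a dict with "fx", "fy", "cx", "cy" (pixels), "eye" and "orientation" of the camera in the world. Camera axes: x right, y up, looking along -z (the intrinsics and any distortion apply to the point x, -y, -z); pixel columns grow to the right and rows downward; lengths in m; the calibration is good to about 2 mm. A picture is of the moment at which its call begins: read the wrist's pose just before it. camera_params takes no time and is no camera call; for the wrist camera it gives the pose at the moment of the call.
- r.finish_job(): hands the job in; it is judged then, once.
Trained networks look in the newest picture that a camera, given by its name, has taken for a name from the list of things; names that differ only in an ending like _2 or _b are one class to them, and where a whole thing is asked for, a point or a joint stands for the part that bears it (a point fixed in the world has none). Each returns a list of dicts, best first, with "p" (0 to 1); they miss things now and then, are a little off and sometimes report something else, mostly with a low value. They report only what shows in the picture. A call takes as long as a camera call.
- models.find_in(camera, name): "position" ([x, y, z] in m, in world coordinates, good to about 4 mm: the middle of the surface that is visible of it).
- models.masks_of(camera, name): "pixels" (384x512 bool, what is visible of it).
- models.place_of(camera, name): "position" ([x, y, z] in m, in world coordinates, good to about 4 mm: a listed point, or the origin of a listed thing).
The state is a dict: "clock": time; "q": joint angles; "qd": joint speeds; "joint_torque": joint torques, N m; "tool_pos": TCP position; "eef_rot": TCP orientation; "contact_force": force on the tool from outside, world axes, zero at the start; "moment": the same for the moment, N m; "opening": opening from 0.0 (shut) to 1.0 (fully open); "finger_force": force on a finger pad.
Only numpy, scipy, OpenCV 4.12 (cv2) and the standard library are available. Lean on these libraries where they do the work, as an engineer would, in place of code of your own. Each camera call takes 0.05 s, during which the arm holds its last target. There are 200 camera calls.

### The job

Two grey post caps in the compartmented parts tray look the same, but one is lead and the other is light alloy: lift each of them in turn and judge by the weight which is the heavier. Stand the light one upright near the middle of the spring scale's round pan, setting it down gently and letting go (drop neither cap, and never let the heavy one stand on the pan), then present the heavy one at the battery: finish while holding it still in the gripper, upright with the flange down, centred over the bare post and 3 to 8 cm above the post's top, touching nothing else. Leave the vent plug, the brass lug, the brush and the spanner where they are.

Things in the scene. Friction and masses are not known exactly. Their poses are not given: they have to be found in the camera images.
- cap_a: One of two loose grey post caps that look alike: flange 48 mm across, 8 thick, at the bottom; round barrel 36 mm thick to the full height of 50; blind socket below. Origin: centre of its underside; z up. One of the two is lead, 0.45-0.52 kg, the other alloy, 0.15-0.20 kg; only weight tells which. Stands flange down in a compartment of the parts tray, within 15 mm of its middle.
- cap_b: One of two loose grey post caps that look alike: flange 48 mm across, 8 thick, at the bottom; round barrel 36 mm thick to the full height of 50; blind socket below. Origin: centre of its underside; z up. One of the two is lead, 0.45-0.52 kg, the other alloy, 0.15-0.20 kg; only weight tells which. Stands flange down in a compartment of the parts tray, within 15 mm of its middle.
- parts_tray: Fixed plywood tray, 220 x 220 mm, walls 22 mm high and 4 thick, floor 4 thick, divided into 2 x 2 compartments 104 mm square whose middles lie 54 mm either side of the tray's middle along its x and y. Origin: centre of the underside, on the bench. Holds two post caps, a vent plug and a brass lug, one per compartment, in any order.
- scale: Spring scale fixed to the bench: grey housing 110 x 110 mm and 32 mm high, above it a flat round steel pan. Origin: centre of the underside, on the bench.
- pan_top (a point): Centre of the top of the scale's pan, a flat disc 120 mm across and 4 mm thick with no rim, 50 mm above the bench when empty. It sinks with the pan; z up.
- pan (a joint): How far the scale's pan has sunk, m: 0 empty, at most 0.0115. Spring of 500 N/m, damped: the light cap sinks it 3 to 4 mm, the heavy one would sink it 9 to 10 mm.
- battery: Battery fixed on the bench, black case with a grey lid, 170 x 179 mm and 125 mm high. Origin: centre of the underside. Two posts stand on its lid near its -x edge, 110 mm apart along its y; either may be the bare one.
- bare_post: The bare battery post: a thin grey pin 15 mm in diameter, standing 20 mm above the battery's lid on a black disc 32 mm across and 3 mm thick. Fixed. Origin: centre of its foot on the lid; z up.
- post_top (a point): Centre of the top of the bare post, 145 mm above the bench; z up.
- capped_post: The battery's other post, already covered by a fixed cap like the loose caps (50 mm high above the lid, its top 175 mm above the bench). Not to be handled. Origin: centre of its foot on the lid.
- vent_plug: Loose black vent plug, 38 mm across and 26 mm high, in a compartment of the parts tray. Origin: centre of its underside. Leave it alone.
- lug: Loose brass cable lug, 50 x 26 mm and 24 mm high, in a compartment of the parts tray. Origin: centre of its underside. Leave it alone.
- brush: Loose wooden-handled brush, 200 mm long, lying on the bench to the left of the parts tray. Origin: near its middle; lies along its x. Leave it alone.
- spanner: Loose steel spanner, 170 mm long, lying on the bench to the robot's right. Origin: near its middle; lies along its x. Leave it alone.

How it is judged:
On the way, in this order (a step that is already met when the one before it is completed fails the run):
1. one of the caps is lifted clear of the parts tray (((height (world z) of cap_a above 0.03 m and contact force between cap_a and the fingers above 1 N) or (height (world z) of cap_b above 0.03 m and contact force between cap_b and the fingers above 1 N))), for 0.2 s.
2. one cap stands upright, released, on the pan, which has sunk as far as the light one sinks it (((horizontal distance between cap_a and pan_top below 0.04 m and z of cap_a in the frame of pan_top between -0.006 and 0.008 m and angle between cap_a's own z axis and vertical below 0.2 rad and linear speed of cap_a below 0.05 m/s and contact force between cap_a and the fingers below 0.1 N and value of joint pan between 0.001 and 0.0065 m) or (horizontal distance between cap_b and pan_top below 0.04 m and z of cap_b in the frame of pan_top between -0.006 and 0.008 m and angle between cap_b's own z axis and vertical below 0.2 rad and linear speed of cap_b below 0.05 m/s and contact force between cap_b and the fingers below 0.1 N and value of joint pan between 0.001 and 0.0065 m))), for 0.2 s.
3. the other cap is lifted in the gripper, the light one staying on the pan (((horizontal distance between cap_a and pan_top below 0.04 m and z of cap_a in the frame of pan_top between -0.006 and 0.008 m and angle between cap_a's own z axis and vertical below 0.2 rad and linear speed of cap_a below 0.05 m/s and contact force between cap_a and the fingers below 0.1 N and value of joint pan between 0.001 and 0.0065 m and height (world z) of cap_b above 0.03 m and contact force between cap_b and the fingers above 1 N) or (horizontal distance between cap_b and pan_top below 0.04 m and z of cap_b in the frame of pan_top between -0.006 and 0.008 m and angle between cap_b's own z axis and vertical below 0.2 rad and linear speed of cap_b below 0.05 m/s and contact force between cap_b and the fingers below 0.1 N and value of joint pan between 0.001 and 0.0065 m and height (world z) of cap_a above 0.03 m and contact force between cap_a and the fingers above 1 N))), for 0.2 s.
At the end, for the whole second after the job is handed in: Light cap upright, still and released on the pan within 40 mm of its centre, pan sunk 1 to 6.5 mm; the other in the fingers, still, flange down (15 deg), axis within 20 mm of the bare post's, underside 12 to 105 mm above its top, touching neither battery, posts nor the other cap (((horizontal distance between cap_a and pan_top below 0.04 m and z of cap_a in the frame of pan_top between -0.006 and 0.008 m and angle between cap_a's own z axis and vertical below 0.2 rad and linear speed of each of cap_a, cap_b below 0.05 m/s and contact force between cap_a and the fingers below 0.1 N and value of joint pan between 0.001 and 0.0065 m and horizontal distance between cap_b and post_top below 0.02 m and z of cap_b in the frame of post_top between 0.012 and 0.105 m and angle between cap_b's own z axis and vertical below 0.26 rad and contact force between cap_b and the fingers above 2 N and contact force between cap_b and battery below 0.1 N and contact force between cap_b and bare_post below 0.1 N and contact force between cap_b and capped_post below 0.1 N and contact force between cap_b and cap_a below 0.1 N) or (horizontal distance between cap_b and pan_top below 0.04 m and z of cap_b in the frame of pan_top between -0.006 and 0.008 m and angle between cap_b's own z axis and vertical below 0.2 rad and linear speed of each of cap_b, cap_a below 0.05 m/s and contact force between cap_b and the fingers below 0.1 N and value of joint pan between 0.001 and 0.0065 m and horizontal distance between cap_a and post_top below 0.02 m and z of cap_a in the frame of post_top between 0.012 and 0.105 m and angle between cap_a's own z axis and vertical below 0.26 rad and contact force between cap_a and the fingers above 2 N and contact force between cap_a and battery below 0.1 N and contact force between cap_a and bare_post below 0.1 N and contact force between cap_a and capped_post below 0.1 N and contact force between cap_a and cap_b below 0.1 N))); the arm keeps its last pose, push and grip.
It fails at once if a cap is dropped (falls free at more than 0.9 m/s, a fall of about 40 mm) ((linear speed of cap_a above 0.9 m/s and contact force between cap_a and the fingers below 0.05 N) or (linear speed of cap_b above 0.9 m/s and contact force between cap_b and the fingers below 0.05 N)).
It fails at once if the heavy cap stands on the pan (a cap left on the pan, gripper withdrawn, the pan sunk by more than 7.5 mm) ((value of joint pan above 0.0075 m and distance between cap_a and the grasp point above 0.09 m and horizontal distance between cap_a and pan_top below 0.08 m and z of cap_a in the frame of pan_top below 0.008 m and contact force between scale and the fingers below 0.05 N) or (value of joint pan above 0.0075 m and distance between cap_b and the grasp point above 0.09 m and horizontal distance between cap_b and pan_top below 0.08 m and z of cap_b in the frame of pan_top below 0.008 m and contact force between scale and the fingers below 0.05 N)).
It fails at once if the vent plug, brass lug, brush or spanner is displaced by more than 40 mm (distance of any of vent_plug, lug, brush, spanner from where it was at the start of the episode above 0.04 m).
It also fails if it takes over 67 s, if anything falls off the work surface, if the arm or the gripper's body presses on something with over 40 N, if the wrist force passes 120 N, or if a joint passes its speed limit or range.

## Working session

There is one attempt and no reset: what is moved stays moved. The work goes in short steps, Python scripts to look and compute and a tool call to move; the robot and the scene stay as the last step left them, time stands still between calls to the robot, and variables do not carry over. Pictures are saved under pics/ and viewed, at most 10 in all, crops included, and the job is handed in when it is done.

Besides the shell and the picture viewer there is one more tool, called in YAML: its name, and indented under it one key for each argument. jog_arm: Moves the arm, as the interface text tells. Its arguments: {"type":"object","properties":{"turn":{"type":"array"},"translation":{"type":"array"},"grip":{"type":"array"},"force":{"type":"number"}},"required":["turn","translation","grip"]}

```bash
mkdir -p pics
cat > h.py <<'E'
import numpy as np,cv2
from plant import r,cams,models
from scipy.spatial.transform import Rotation as R
def save(c,n): 
    im=cams.snapshot(c); cv2.imwrite(f'pics/{n}.png',im[:,:,::-1]); return im
def st():
    s=r.get_state(); print(round(s['clock'],2),np.round(s['tool_pos'],4),np.round(s['eef_rot'],4),np.round(s['contact_force'],2),round(s['opening'],3),s['finger_force']); return s
E
python3 - <<'E'
from h import *
st()
for c in ['top','side']:
    save(c,c+'1')
    p=cams.camera_params(c);print(c,p)
    for n in ['cap_a','pan_top','scale','bare_post','post_top','capped_post','parts_tray','battery','vent_plug','lug']:
        print(n,[(np.round(d['position'],3).tolist(),round(d['p'],2)) for d in models.place_of(c,n)[:3]])
a=[cv2.imread(f'pics/{c}1.png') for c in('top','side')]
cv2.imwrite('pics/both.png',cv2.resize(np.vstack(a),(400,600)))
st()
E
```

```text
0.0 [ 0.2573 -0.5689  0.2569] [ 9.775e-01  2.108e-01 -3.000e-04 -9.000e-04] [-0.37 -0.81  0.6 ] 1.002 0.0
top {'fx': 458.6478381093403, 'fy': 458.6478381093403, 'cx': 262.3761383045766, 'cy': 198.0156163605049, 'eye': array([0.32314318, 0.03888749, 1.3972855 ]), 'orientation': array([ 0.05962643, -0.06673123, -0.69951328,  0.70899422])}
cap_a [([0.49, 0.229, 0.002], 0.76), ([0.607, 0.256, 0.003], 0.58)]
pan_top [([0.469, -0.067, 0.05], 0.98)]
scale [([0.468, -0.061, -0.001], 0.91)]
bare_post []
post_top [([0.48, 0.421, -0.001], 0.58), ([0.629, -0.108, 0.143], 0.4)]
capped_post [([0.601, -0.216, 0.126], 0.77), ([0.667, -0.178, -0.002], 0.6), ([0.625, -0.105, 0.128], 0.25)]
parts_tray [([0.554, 0.188, -0.003], 0.71), ([0.628, -0.103, 0.126], 0.6)]
battery [([0.67, -0.173, -0.004], 0.7)]
vent_plug [([0.47, -0.065, 0.052], 0.74), ([0.62, 0.14, 0.004], 0.54)]
lug [([0.513, 0.129, 0.005], 0.68)]
side {'fx': 417.1230726063907, 'fy': 417.1230726063907, 'cx': 257.9564912999667, 'cy': 187.92195965355006, 'eye': array([0.37070654, 0.80494579, 0.97537021]), 'orientation': array([-0.03852789,  0.36709623,  0.92244259, -0.11338262])}
cap_a [([0.484, 0.231, 0.006], 0.72), ([0.605, 0.253, 0.004], 0.59)]
pan_top [([0.47, -0.064, 0.048], 0.63)]
scale [([0.515, 0.132, 0.002], 0.66), ([0.465, -0.068, 0.0], 0.56)]
bare_post [([0.628, -0.112, 0.128], 0.58)]
post_top [([0.437, -0.375, -0.003], 0.46), ([0.63, -0.106, 0.147], 0.44)]
capped_post [([0.6, -0.217, 0.126], 0.77)]
parts_tray [([0.551, 0.189, 0.001], 0.64)]
battery [([0.671, -0.176, -0.003], 0.67)]
vent_plug [([0.614, 0.136, 0.002], 0.62)]
lug [([0.516, 0.133, 0.003], 0.61)]
1.1 [ 0.2576 -0.5695  0.2577] [0.9775 0.2108 0.     0.    ] [-0.11  0.34  0.13] 0.997 0.0
```

View pics/top1.png

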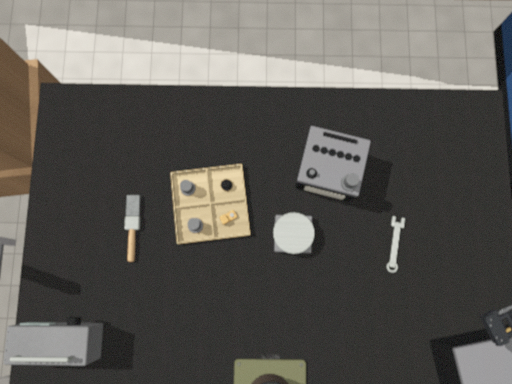

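View pics/side1.png

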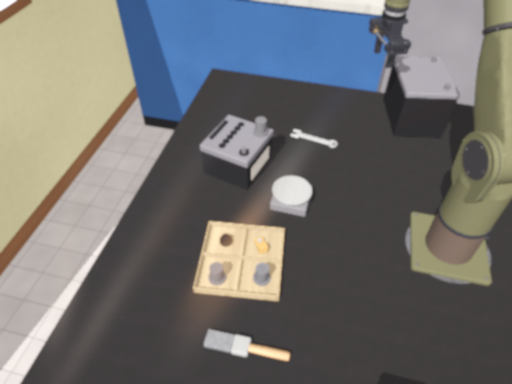

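The top view shows the caps at (187,187) and (194,225), the vent plug at (227,185), the lug at (228,217), the pan at (293,233), the bare post at (312,173) and the capped post at (352,180). The side view agrees: its caps are at (217,272) and (262,272), and its pan at (291,190). I'm moving above the two caps, with the yaw turned to zero.

jog_arm:
  turn:
    - [0, 0, 0.2]
    - [0, 0, 0.2]
    - [0, 0, 0.2]
    - [0, 0, 0.2]
    - [0, 0, 0.2]
    - [0, 0, 0.2]
    - [0, 0, 0.2]
    - [0, 0, 0.425]
    - [0, 0, 0.425]
    - [0, 0, 0.425]
    - [0, 0, 0.425]
    - [0, 0, 0.425]
    - [0, 0, 0.425]
    - [0, 0, 0.425]
    - [0, 0, 0.425]
    - [0, 0, 0.425]
    - [0, 0, 0.425]
    - [0, 0, 0.425]
    - [0, 0, 0.425]
    - [0, 0, 0.425]
  translation:
    - [0.3, -0.27, -0.03]
    - [0.3, -0.27, -0.03]
    - [0.3, -0.27, -0.03]
    - [0.3, -0.27, -0.03]
    - [0.3, -0.27, -0.03]
    - [0.3, -0.27, -0.03]
    - [0.3, -0.27, -0.03]
    - [0.597, -0.621, -0.03]
    - [0.597, -0.621, -0.03]
    - [0.597, -0.621, -0.03]
    - [0.597, -0.621, -0.03]
    - [0.597, -0.621, -0.03]
    - [0.597, -0.621, -0.03]
    - [0.597, -0.621, -0.03]
    - [0.597, -0.621, -0.03]
    - [0.597, -0.621, -0.03]
    - [0.597, -0.621, -0.03]
    - [0.597, -0.621, -0.03]
    - [0.597, -0.621, -0.03]
    - [0.597, -0.621, -0.03]
  grip: [0, 0, 0, 0, 0, 0, 0, 0, 0, 0, 0, 0, 0, 0, 0, 0, 0, 0, 0, 0]

```text
clock: 3.6
tool_pos: [0.5457, 0.2417, 0.2879]
eef_rot: [1.0, -0.001, 0.0, 0.0]
contact_force: [1.0, -0.3, -0.5]
opening: 0.998
finger_force: 0.0
```

```bash
cat >> h.py <<'E'
def ray(c,u,v):
    p=cams.camera_params(c); d=np.array([(u-p['cx'])/p['fx'],-(v-p['cy'])/p['fy'],-1.])
    d=R.from_quat(p['orientation']).apply(d); return p['eye'],d/np.linalg.norm(d)
def tri(rays):
    A=sum(np.eye(3)-np.outer(d,d) for e,d in rays); b=sum((np.eye(3)-np.outer(d,d))@e for e,d in rays); return np.linalg.solve(A,b)
def cen(c,n,k=4):
    return [(np.round([np.mean(np.nonzero(m['pixels'])[1]),np.mean(np.nonzero(m['pixels'])[0])],1),int(m['pixels'].sum()),round(m['p'],2)) for m in models.masks_of(c,n)[:k]]
E
python3 - <<'E'
from h import *
st()
save('wrist','w1');p=cams.camera_params('wrist');print(p)
for n in ['cap_a','parts_tray','vent_plug','lug']:
    print(n,[(np.round(d['position'],3).tolist(),round(d['p'],2)) for d in models.place_of('wrist',n)[:3]])
print(cen('wrist','cap_a'))
# top/side triangulation with mask centroids
for c in('top','side'):
    cams.snapshot(c); 
    for n in ('cap_a','pan_top'): print(c,n,cen(c,n,2),[(np.round(d['position'],3).tolist(),round(d['p'],2)) for d in models.find_in(c,n)[:2]])
E
```

```text
3.6 [0.5457 0.2417 0.2879] [ 1.e+00 -5.e-04  1.e-04  1.e-04] [ 1.04 -0.3  -0.46] 0.998 0.0
{'fx': 332.1121330214486, 'fy': 332.1121330214486, 'cx': 256.212015293797, 'cy': 185.92993362816202, 'eye': array([0.61723304, 0.24311004, 0.4142152 ]), 'orientation': array([ 0.09958407, -0.09995688,  0.70052123, -0.69954389])}
cap_a [([0.488, 0.23, 0.001], 0.95), ([0.603, 0.258, 0.006], 0.55)]
parts_tray [([0.556, 0.187, -0.001], 0.72), ([0.605, 0.256, 0.005], 0.27)]
vent_plug [([0.618, 0.141, 0.006], 0.77)]
lug [([0.516, 0.133, 0.002], 0.89)]
[(array([265.3, 196. ]), 1311, 0.91), (array([242.6,  99.9]), 1306, 0.84)]
top cap_a [(array([188.8, 183.8]), 48, 0.45)] [([0.612, 0.247, 0.052], 0.6)]
top pan_top [(array([293.5, 233.1]), 1312, 0.64), (array([332.2, 163.3]), 3589, 0.21)] [([0.467, -0.066, 0.052], 0.98)]
side cap_a [(array([215.9, 273.1]), 326, 0.8), (array([261. , 273.9]), 341, 0.53)] [([0.484, 0.242, 0.04], 0.78), ([0.604, 0.262, 0.042], 0.73)]
side pan_top [(array([291.1, 189.9]), 855, 0.9), (array([260.2, 244.8]), 165, 0.47)] [([0.469, -0.06, 0.047], 0.75)]
```

View pics/w1.png

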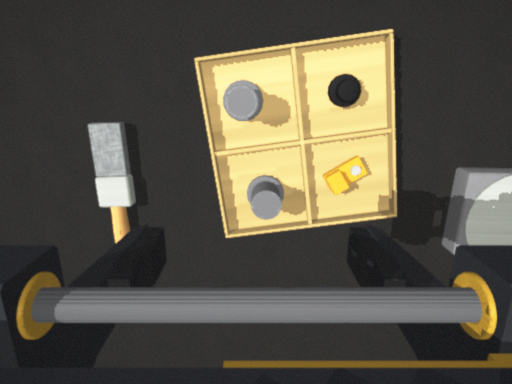

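The wrist view shows the near cap with its top at about (266,205), the far cap's top at (242,97), the vent plug at (345,91), the lug at (345,175), and the pan at the right edge. Next I triangulate the cap tops and the pan from two views.

Run:
```python
from h import *
W={'near':(266,205),'far':(242,97)};S={'near':(262.5,266.5),'far':(217.5,266.5)}
for k in W: print(k,tri([ray('wrist',*W[k]),ray('side',*S[k])]).round(4),[ (lambda e,d:e+d*(.054-e[2])/d[2])(*ray('wrist',*W[k])).round(4)])
print('pan',tri([ray('top',293.5,233.1),ray('side',291.1,189.9)]).round(4))
```

```text
near [0.4896 0.2313 0.0597] [array([0.4896, 0.2326, 0.054 ])]
far [0.6051 0.2567 0.0549] [array([0.6094, 0.2586, 0.054 ])]
pan [ 0.4658 -0.0666  0.0453]
```

jog_arm:
  turn:
    - [0, 0, 0]
    - [0, 0, 0]
    - [0, 0, 0]
    - [0, 0, 0]
    - [0, 0, 0]
    - [0, 0, 0]
    - [0, 0, 0]
    - [0, 0, 0]
    - [0, 0, 0]
    - [0, 0, 0]
    - [0, 0, 0]
    - [0, 0, 0]
    - [0, 0, 0]
    - [0, 0, 0]
    - [0, 0, 0]
    - [0, 0, 0]
    - [0, 0, 0]
    - [0, 0, 0]
  translation:
    - [-0.058, 0.011, 0.06]
    - [-0.058, 0.011, 0.12]
    - [-0.058, 0.011, 0.18]
    - [-0.058, 0.011, 0.21]
    - [-0.058, 0.011, 0.23]
    - [-0.058, 0.011, 0.244]
    - [-0.058, 0.011, 0.244]
    - [-0.058, 0.011, 0.244]
    - [-0.058, 0.011, 0.244]
    - [-0.058, 0.011, 0.244]
    - [-0.058, 0.011, 0.244]
    - [-0.058, 0.011, 0.244]
    - [-0.058, 0.011, 0.23]
    - [-0.058, 0.011, 0.21]
    - [-0.058, 0.011, 0.18]
    - [-0.058, 0.011, 0.16]
    - [-0.058, 0.011, 0.15]
    - [-0.058, 0.011, 0.15]
  grip: [0, 0, 0, 0, 0, 0, 0, 1, 1, 1, 1, 1, 1, 1, 1, 1, 1, 1]
  force: 30

```text
clock: 6.65
tool_pos: [0.4877, 0.2314, 0.1382]
eef_rot: [1.0, -0.0, 0.0, -0.0]
contact_force: [-1.1, -0.2, -4.9]
opening: 0.397
finger_force: 29.7
```

jog_arm:
  turn:
    - [0, 0, 0]
    - [0, 0, 0]
  translation:
    - [0, 0, 0]
    - [0, 0, 0]
  grip: [1, 1]

```text
clock: 6.9
tool_pos: [0.4871, 0.2312, 0.1369]
eef_rot: [1.0, -0.0, -0.001, 0.0]
contact_force: [0.1, 0.3, -5.0]
opening: 0.388
finger_force: 29.7
```

Run:
```python
from h import *
f=[]
save('wrist','w2')
for i in range(6):
    cams.snapshot('side'); s=r.get_state(); f.append(s['contact_force'])
print(np.round(f,2),np.mean(f,0)); st()
```

```text
[[-0.95 -1.04 -5.06]
 [-0.09 -0.38 -4.67]
 [-0.11  1.1  -3.83]
 [-0.27  0.65 -5.33]
 [ 1.04 -1.1  -4.02]
 [-0.68 -0.42 -4.91]] [-0.17553334 -0.19862287 -4.63657822]
7.25 [0.4876 0.2314 0.1376] [ 1.e+00 -1.e-04 -1.e-04  1.e-04] [-0.68 -0.42 -4.91] 0.393 29.65493468389468
```

Near cap weighs about 4.7 N, so it is the heavy one. I'll put it back and lift the other.

jog_arm:
  turn:
    - [0, 0, 0]
    - [0, 0, 0]
    - [0, 0, 0]
    - [0, 0, 0]
    - [0, 0, 0]
    - [0, 0, 0]
    - [0, 0, 0]
    - [0, 0, 0]
    - [0, 0, 0]
    - [0, 0, 0]
    - [0, 0, 0]
    - [0, 0, 0]
    - [0, 0, 0]
    - [0, 0, 0]
    - [0, 0, 0]
    - [0, 0, 0]
    - [0, 0, 0]
    - [0, 0, 0]
  translation:
    - [0, 0, 0.04]
    - [0, 0, 0.07]
    - [0, 0, 0.085]
    - [0, 0, 0.093]
    - [0, 0, 0.094]
    - [0, 0, 0.094]
    - [0, 0, 0.094]
    - [0, 0, 0.094]
    - [0, 0, 0.094]
    - [0, 0, 0.04]
    - [0, 0, -0.01]
    - [0.06, -0.013, -0.01]
    - [0.118, -0.026, -0.01]
    - [0.118, -0.026, 0.0]
    - [0.118, -0.026, 0.05]
    - [0.118, -0.026, 0.08]
    - [0.118, -0.026, 0.094]
    - [0.118, -0.026, 0.094]
  grip: [1, 1, 1, 1, 1, 0, 0, 0, 0, 0, 0, 0, 0, 0, 0, 0, 0, 0]

```text
clock: 9.5
tool_pos: [0.6045, 0.2572, 0.0433]
eef_rot: [1.0, 0.0, -0.001, 0.0]
contact_force: [0.4, 0.0, 0.1]
opening: 1.003
finger_force: 0.0
```

jog_arm:
  turn:
    - [0, 0, 0]
    - [0, 0, 0]
    - [0, 0, 0]
    - [0, 0, 0]
    - [0, 0, 0]
    - [0, 0, 0]
    - [0, 0, 0]
    - [0, 0, 0]
    - [0, 0, 0]
    - [0, 0, 0]
    - [0, 0, 0]
    - [0, 0, 0]
  translation:
    - [0, 0, 0]
    - [0, 0, 0]
    - [0, 0, 0]
    - [0, 0, 0]
    - [0, 0, 0]
    - [0, 0, -0.015]
    - [0, 0, -0.04]
    - [0, 0, -0.08]
    - [0, 0, -0.11]
    - [0, 0, -0.12]
    - [0, 0, -0.12]
    - [0, 0, -0.12]
  grip: [1, 1, 1, 1, 1, 1, 1, 1, 1, 1, 1, 1]

```text
clock: 11.0
tool_pos: [0.6046, 0.257, 0.1623]
eef_rot: [1.0, -0.0, -0.001, 0.001]
contact_force: [-0.0, 0.2, -2.1]
opening: 0.391
finger_force: 29.8
```

Run:
```python
from h import *
f=[]
for i in range(4):
    cams.snapshot('side'); f.append(r.get_state()['contact_force'])
print(np.mean(f,0))
save('wrist','w3')
print([(np.round(d['position'],3).tolist(),round(d['p'],2)) for d in models.place_of('wrist','cap_a')])
st()
```

```text
[-0.25303873 -0.07767997 -2.23300081]
[([0.606, 0.254, 0.115], 0.62)]
11.3 [0.6053 0.2573 0.163 ] [ 1.e+00 -1.e-04 -5.e-04  3.e-04] [ 0.69 -0.24 -1.59] 0.389 29.84937484490274
```

View pics/w3.png

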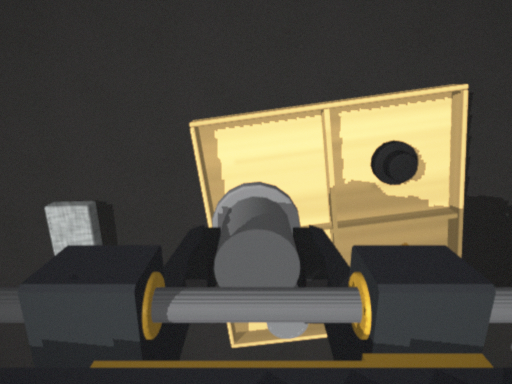

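About 2 N, so this is the light cap. The view shows it upright between the pads (barrel near (258,250)), and the vent plug is undisturbed at (395,162). I'm carrying it over the pan.

jog_arm:
  turn:
    - [0, 0, 0]
    - [0, 0, 0]
    - [0, 0, 0]
    - [0, 0, 0]
    - [0, 0, 0]
    - [0, 0, 0]
    - [0, 0, 0]
    - [0, 0, 0]
    - [0, 0, 0]
    - [0, 0, 0]
    - [0, 0, 0]
    - [0, 0, 0]
    - [0, 0, 0]
    - [0, 0, 0]
  translation:
    - [-0.02, 0.047, -0.02]
    - [-0.04, 0.094, -0.02]
    - [-0.06, 0.141, -0.02]
    - [-0.08, 0.188, -0.02]
    - [-0.1, 0.235, -0.02]
    - [-0.12, 0.282, -0.02]
    - [-0.132, 0.31, -0.02]
    - [-0.137, 0.323, -0.01]
    - [-0.137, 0.323, 0.02]
    - [-0.137, 0.323, 0.045]
    - [-0.137, 0.323, 0.058]
    - [-0.137, 0.323, 0.064]
    - [-0.137, 0.323, 0.064]
    - [-0.137, 0.323, 0.064]
  grip: [1, 1, 1, 1, 1, 1, 1, 1, 1, 1, 1, 1, 1, 1]

```text
clock: 13.05
tool_pos: [0.469, -0.0656, 0.1003]
eef_rot: [1.0, -0.0, 0.001, 0.0]
contact_force: [-0.1, 0.0, -0.9]
opening: 0.388
finger_force: 29.8
```

Run:
```python
from h import *
s=st()
im=np.vstack([save('side','s4')[120:270,180:380],save('top','t4')[160:310,200:400]])
cv2.imwrite('pics/c4.png',cv2.resize(im[:,:,::-1],None,fx=2,fy=2))
for c in('side','top'): print(c,[(np.round(d['position'],3).tolist(),round(d['p'],2)) for d in models.place_of(c,'cap_a')[:3]])
st()
```

```text
13.05 [ 0.469  -0.0656  0.1003] [ 1.e+00 -0.e+00  7.e-04  0.e+00] [-0.07  0.02 -0.9 ] 0.388 29.84926400185941
side [([0.487, 0.231, 0.002], 0.87), ([0.471, -0.066, 0.054], 0.39)]
top [([0.492, 0.229, 0.004], 0.67)]
13.25 [ 0.4688 -0.0657  0.1002] [ 1.e+00 -1.e-04  5.e-04  1.e-04] [ 1.04 -0.22 -1.82] 0.39 29.849131058381317
```

View pics/c4.png

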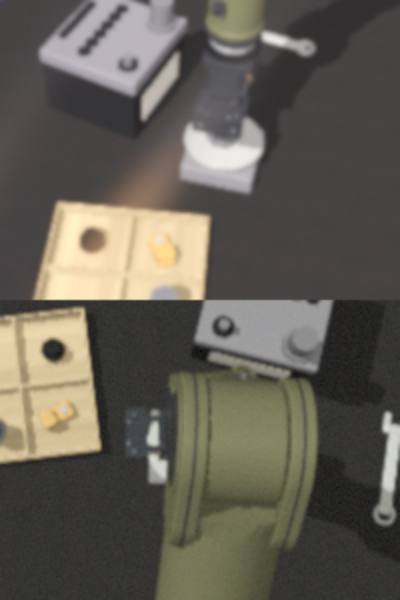

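The cap is over the middle of the pan (about (222,140) in the crop). The heavy cap is back at (0.487, 0.231). I'm lowering slowly.

jog_arm:
  turn:
    - [0, 0, 0]
    - [0, 0, 0]
    - [0, 0, 0]
    - [0, 0, 0]
    - [0, 0, 0]
    - [0, 0, 0]
    - [0, 0, 0]
  translation:
    - [0, 0, 0.003]
    - [0, 0, 0.006]
    - [0, 0, 0.009]
    - [0, 0, 0.011]
    - [0, 0, 0.0125]
    - [0, 0, 0.0135]
    - [0, 0, 0.0135]
  grip: [1, 1, 1, 1, 1, 1, 1]

```text
clock: 14.12
tool_pos: [0.4688, -0.0656, 0.0863]
eef_rot: [1.0, -0.0, 0.0, 0.0]
contact_force: [0.5, -0.8, 2.7]
opening: 0.39
finger_force: 29.8
```

Run:
```python
from h import *
f=[]
for i in range(5):
    cams.snapshot('side'); f.append(r.get_state()['contact_force'])
print(np.mean(f,0)); st()
```

```text
[ 0.47683212 -0.06718182  2.53977041]
14.38 [ 0.4688 -0.0656  0.0863] [ 1.e+00 -1.e-04  3.e-04  0.e+00] [0.35 0.02 2.87] 0.388 29.81964536985288
```

Pressed about 5 mm too deep; I'll raise it until the tool carries almost nothing, then release.

jog_arm:
  turn:
    - [0, 0, 0]
    - [0, 0, 0]
    - [0, 0, 0]
    - [0, 0, 0]
    - [0, 0, 0]
  translation:
    - [0, 0, -0.0015]
    - [0, 0, -0.003]
    - [0, 0, -0.0045]
    - [0, 0, -0.0045]
    - [0, 0, -0.0045]
  grip: [1, 1, 1, 1, 1]

```text
clock: 15.0
tool_pos: [0.4687, -0.0656, 0.0907]
eef_rot: [1.0, -0.0, 0.0, 0.0]
contact_force: [1.1, 0.5, 0.5]
opening: 0.39
finger_force: 29.8
```

Run:
```python
from h import *
f=[]
for i in range(5):
    cams.snapshot('side'); f.append(r.get_state()['contact_force'])
print(np.mean(f,0)); st()
```

```text
[ 1.32687665 -0.2542017   0.51624209]
15.25 [ 0.4686 -0.0656  0.0907] [ 1.e+00 -1.e-04  1.e-04  0.e+00] [ 2.06 -0.92  0.73] 0.389 29.835564418826834
```

jog_arm:
  turn:
    - [0, 0, 0]
    - [0, 0, 0]
    - [0, 0, 0]
    - [0, 0, 0]
    - [0, 0, 0]
    - [0, 0, 0]
    - [0, 0, 0]
    - [0, 0, 0]
    - [0, 0, 0]
    - [0, 0, 0]
  translation:
    - [0, 0, -0.001]
    - [0, 0, -0.001]
    - [0, 0, -0.001]
    - [0, 0, -0.001]
    - [0, 0, -0.001]
    - [0, 0, -0.02]
    - [0, 0, -0.06]
    - [0, 0, -0.11]
    - [0, 0, -0.12]
    - [0, 0, -0.12]
  grip: [1, 0, 0, 0, 0, 0, 0, 0, 0, 0]

```text
clock: 16.5
tool_pos: [0.4686, -0.0657, 0.2109]
eef_rot: [1.0, -0.0, 0.0, 0.0]
contact_force: [-0.3, 0.3, -0.1]
opening: 0.998
finger_force: 0.0
```

Run:
```python
from h import *
st()
w=save('wrist','w5'); 
print([(np.round(d['position'],3).tolist(),round(d['p'],2)) for d in models.place_of('wrist','cap_a')])
s=save('side','s5');print([(np.round(d['position'],3).tolist(),round(d['p'],2)) for d in models.place_of('side','cap_a')])
for n in('pan_top','bare_post','post_top','capped_post'):
  for c in('wrist','side'): print(n,c,[(np.round(d['position'],3).tolist(),round(d['p'],2)) for d in models.place_of(c,n)[:3]])
cv2.imwrite('pics/c5.png',np.vstack([cv2.resize(s[100:300,180:380],(400,400)),cv2.resize(w,(400,200))])[:,:,::-1])
```

```text
16.5 [ 0.4686 -0.0657  0.2109] [ 1.e+00 -2.e-04  4.e-04  1.e-04] [-0.26  0.33 -0.1 ] 0.998 0.0
[([0.469, -0.066, 0.045], 0.62)]
[([0.47, -0.068, 0.048], 0.76), ([0.488, 0.233, 0.003], 0.57), ([0.516, 0.134, 0.0], 0.51)]
pan_top wrist []
pan_top side [([0.469, -0.064, 0.046], 0.74), ([0.465, -0.068, -0.002], 0.3)]
bare_post wrist []
bare_post side [([0.627, -0.106, 0.13], 0.49), ([0.67, -0.173, -0.006], 0.25)]
post_top wrist []
post_top side [([0.628, -0.107, 0.145], 0.45), ([0.629, -0.11, 0.128], 0.35)]
capped_post wrist []
capped_post side [([0.599, -0.216, 0.127], 0.66)]
```

View pics/c5.png

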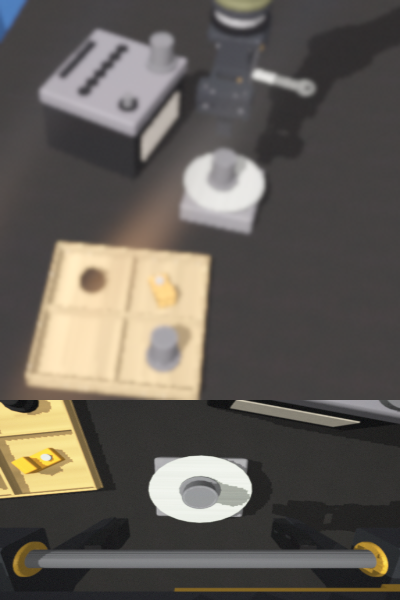

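The light cap stands upright in the middle of the pan (side crop (223,168), wrist crop (200,492)). Next I fetch the heavy one.

jog_arm:
  turn:
    - [0, 0, 0]
    - [0, 0, 0]
    - [0, 0, 0]
    - [0, 0, 0]
    - [0, 0, 0]
    - [0, 0, 0]
    - [0, 0, 0]
    - [0, 0, 0]
    - [0, 0, 0]
    - [0, 0, 0]
    - [0, 0, 0]
    - [0, 0, 0]
    - [0, 0, 0]
    - [0, 0, 0]
    - [0, 0, 0]
    - [0, 0, 0]
    - [0, 0, 0]
  translation:
    - [0.003, -0.05, 0]
    - [0.006, -0.1, 0]
    - [0.01, -0.15, 0]
    - [0.013, -0.2, 0]
    - [0.016, -0.25, 0]
    - [0.019, -0.285, 0]
    - [0.019, -0.297, 0.03]
    - [0.019, -0.297, 0.08]
    - [0.019, -0.297, 0.12]
    - [0.019, -0.297, 0.15]
    - [0.019, -0.297, 0.167]
    - [0.019, -0.297, 0.167]
    - [0.019, -0.297, 0.167]
    - [0.019, -0.297, 0.167]
    - [0.019, -0.297, 0.167]
    - [0.019, -0.297, 0.167]
    - [0.019, -0.297, 0.167]
  grip: [0, 0, 0, 0, 0, 0, 0, 0, 0, 0, 0, 0, 1, 1, 1, 1, 1]
  force: 35

```text
clock: 19.23
tool_pos: [0.4876, 0.2314, 0.0438]
eef_rot: [1.0, -0.0, 0.0, -0.0]
contact_force: [0.4, -0.1, -0.3]
opening: 0.458
finger_force: 0.0
```

jog_arm:
  turn:
    - [0, 0, 0]
    - [0, 0, 0]
    - [0, 0, 0]
    - [0, 0, 0]
    - [0, 0, 0]
    - [0, 0, 0]
    - [0, 0, 0]
    - [0, 0, 0]
    - [0, 0, 0]
  translation:
    - [0, 0, -0.015]
    - [0, 0, -0.04]
    - [0, 0, -0.08]
    - [0, 0, -0.12]
    - [0, 0, -0.16]
    - [0, 0, -0.2]
    - [0, 0, -0.22]
    - [0, 0, -0.22]
    - [0, 0, -0.22]
  grip: [1, 1, 1, 1, 1, 1, 1, 1, 1]

```text
clock: 20.35
tool_pos: [0.4865, 0.2308, 0.2628]
eef_rot: [1.0, -0.0, -0.001, 0.001]
contact_force: [0.5, 0.3, -4.9]
opening: 0.389
finger_force: 34.7
```

jog_arm:
  turn:
    - [0, 0, 0]
    - [0, 0, 0]
    - [0, 0, 0]
    - [0, 0, 0]
    - [0, 0, 0]
    - [0, 0, 0]
    - [0, 0, 0]
    - [0, 0, 0]
    - [0, 0, 0]
    - [0, 0, 0]
    - [0, 0, 0]
    - [0, 0, 0]
    - [0, 0, 0]
  translation:
    - [0.018, 0.043, -0.01]
    - [0.036, 0.087, -0.02]
    - [0.054, 0.13, -0.02]
    - [0.072, 0.174, -0.02]
    - [0.09, 0.217, -0.02]
    - [0.108, 0.26, -0.02]
    - [0.126, 0.303, -0.02]
    - [0.136, 0.327, -0.01]
    - [0.141, 0.339, 0.005]
    - [0.141, 0.339, 0.015]
    - [0.141, 0.339, 0.022]
    - [0.141, 0.339, 0.022]
    - [0.141, 0.339, 0.022]
  grip: [1, 1, 1, 1, 1, 1, 1, 1, 1, 1, 1, 1, 1]

```text
clock: 21.98
tool_pos: [0.6288, -0.1067, 0.2423]
eef_rot: [1.0, 0.001, 0.0, -0.0]
contact_force: [1.1, -0.5, -4.8]
opening: 0.388
finger_force: 34.7
```

Run:
```python
from h import *
st()
w=save('wrist','w6'); s=save('side','s6')
for c in('wrist','side'):
  for n in('cap_a','post_top','pan_top','bare_post'): print(c,n,[(np.round(d['position'],3).tolist(),round(d['p'],2)) for d in models.place_of(c,n)[:3]])
cv2.imwrite('pics/c6.png',np.vstack([cv2.resize(s[60:260,180:380],(400,400)),cv2.resize(w,(400,200))])[:,:,::-1])
st()
```

```text
21.98 [ 0.6288 -0.1067  0.2423] [ 1.e+00  5.e-04  5.e-04 -1.e-04] [ 1.13 -0.45 -4.78] 0.388 34.671692446572706
wrist cap_a [([0.634, -0.106, 0.195], 0.64)]
wrist post_top []
wrist pan_top [([0.559, 0.186, -0.001], 0.56)]
wrist bare_post [([0.632, -0.107, 0.126], 0.63)]
side cap_a [([0.472, -0.067, 0.044], 0.75)]
side post_top [([0.442, -0.375, -0.005], 0.52), ([0.633, -0.107, 0.148], 0.43)]
side pan_top [([0.472, -0.063, 0.043], 0.65)]
side bare_post [([0.625, -0.111, 0.13], 0.64)]
22.48 [ 0.6285 -0.1077  0.2418] [ 1.e+00 -1.e-04  0.e+00  0.e+00] [ 0.25  0.01 -4.56] 0.388 34.67208413378103
```

View pics/c6.png

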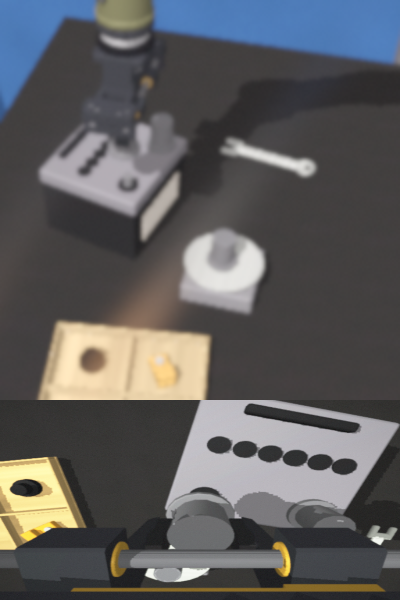

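The wrist crop shows the heavy cap upright at (205,520) above the bare post, whose black foot peeks out at (205,492). The side crop shows the light cap on the pan at (223,250). I'll check the side view by projection.

Run:
```python
from h import *
p=cams.camera_params('side')
for n,P in dict(post_top=(.629,-.108,.145),cap_bot=(.6285,-.1077,.201),cap_top=(.6285,-.1077,.251),capped=(.6,-.217,.175)).items():
    d=R.from_quat(p['orientation']).inv().apply(np.array(P)-p['eye']); u=p['cx']+p['fx']*d[0]/-d[2]; v=p['cy']-p['fy']*d[1]/-d[2]
    print(n,np.round([(u-180)*2,(v-60)*2]))
s=cv2.imread('pics/s6.png')[90:180,190:290]; cv2.imwrite('pics/c7.png',cv2.resize(s,None,fx=5,fy=5,interpolation=cv2.INTER_CUBIC))
```

```text
post_top [127. 176.]
cap_bot [126. 147.]
cap_top [126. 119.]
capped [162. 119.]
```

View pics/c7.png

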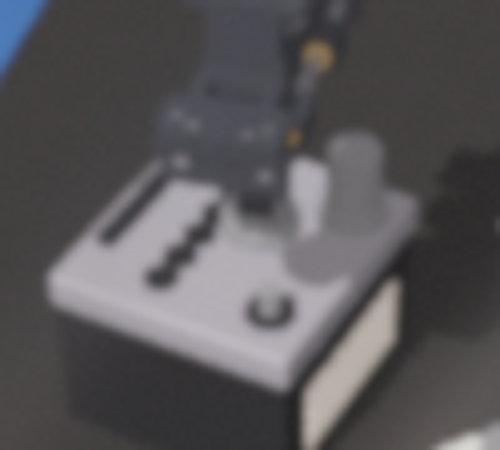

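The close-up shows the held cap's flange at (260,225), directly above the bare post at (270,300) and clear of the capped post at (355,185). That matches the projection. I'm handing in the job.

```bash
python3 -c "
from h import *
st(); print(r.finish_job())"
```

```text
22.48 [ 0.6285 -0.1077  0.2418] [ 1.e+00 -1.e-04  0.e+00  0.e+00] [ 0.25  0.01 -4.56] 0.388 34.67208413378103
the job is handed in; nothing more can be done
None
```

I handed the job in at 22.5 s, with the light cap (about 2 N) standing upright and released at the middle of the pan, and the heavy cap (about 4.7 N) held upright about 55 mm above the bare post; no verdict was returned.

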